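Close and pin a hinged pie mould

ROBOT

A 6-joint arm with a two-finger parallel gripper is mounted at the origin on a cart in front of the work surface, level with it; the furniture and walls round the work are solid. World frame = base frame: x ahead of the robot, y to its left, z up, the work surface at z = 0. Lengths are in m, angles in rad, forces in N, time in s.
With the tool pointing down it reaches from about 0.4 to 0.825 m from the base axis. Payload 7 kg.
Tool frame: the origin (TCP) lies at the very end of the fingers, on their centre line; the grasp point (between the pads) lies 19 mm behind it (arm.grip_point_offset is the distance from the TCP to the grasp point, in m); z points along the fingers, y is the line along which they close (so a half turn about z gives the same grasp; the last joint's range is limited). The gripper opens to 88 mm and grips with 3 to 60 N. Pads are 19 mm wide; open, the fingers measure 130 mm over their backs; the gripper's body (78 mm by 193 mm) begins 47 mm behind the grasp point.
Start: joints at [1.546, 0.359, 0.012, 0, -1.224, -0.288], TCP at [0.208, 0.642, 0.193] pointing down, gripper open.
Joint ranges: [-3.07, 3.07], [-1.43, 2.12], [-1.02, 1.25], [-3.03, 1.67], [-3.05, -0], [-3.03, 3.03]. Speed limits (rad/s): [2.39, 2.39, 3.01, 3.14, 3.14, 3.14].

INTERFACE

Orientations are given as [roll, pitch, yaw] about the fixed x, y, z axes, in that order (R = Rz(yaw) Ry(pitch) Rx(roll)).
In Python, from station import arm, cams gives the robot as it stands.
- The arm moves only by the shell command python3 -m handwheel 'ROWS' [FORCE]. ROWS is JSON, a list that holds one entry, the list of rows, each a list of 7 numbers: the shift along the tool's x, y, z normalised to -1 to 1, where 1 is 0.08 m, then the turn, a rotation vector about the tool's x, y, z normalised to -1 to 1, where 1 is 0.5 rad, then the closure in counts, from 0 (fully open) to 255 (shut). In form: [[[x, y, z, wx, wy, wz, hand], ...]]. A call has 1 to 5 rows; each row is the pose to reach, as a shift and turn from the pose commanded when the call began, along the tool's axes at that moment; what a row does not reach only later rows make up. A row lasts 1/8 s, in which the tool goes at most 62.5 mm and 10.7 degrees, less where a joint would pass 70% of its speed; a pose out of reach is approached as far as the arm can. A call with a number of a shift or a turn outside -1 to 1 is refused whole. A call with a gripper value outside its range is refused whole. The fingers move at their own pace and stop on an object; FORCE is the grip in N (left out, the last holds). Time passes only in rows, so rows that repeat a pose let the fingers close. It gives the time, the measured TCP pose, the force, the opening and the grip force at its end, in the units of the state.
- arm.get_state(): the state, without advancing time (a new reading comes with each control period).
- cams.grab_frame(name): name is "side" or "top"; returns the picture (420x560x3 uint8, blue, green, red); there is no depth.
- cams.camera_info(name): a dict with "camera_matrix" (3x3 intrinsics, pixels), "dist_coeffs" ([k1, k2, p1, p2, k3] as OpenCV has them; the pictures are not rectified), "R" (3x3) and "t" (3): a world point X has camera coordinates R X + t. Camera axes: x right, y down, z forward; pixel columns grow to the right and rows downward; lengths in m; the calibration is good to about 2 mm. A picture is of the moment at which its call begins. camera_info takes no time and is no camera call.
- arm.job_done(): hands the job in; it is judged then, once.
The state is a dict: "t": time; "q": joint angles; "qd": joint speeds; "joint_efforts": joint torques, N m; "eef_pos": TCP position; "ee_rot": TCP orientation; "force": force on the tool from outside, world axes, zero at the start; "moment": the same for the moment, N m; "width": finger opening in m; "gripper_force": force on a finger pad.
Only numpy, scipy, OpenCV 4.12 (cv2) and the standard library are available. Lean on these libraries where they do the work, as an engineer would, in place of code of your own. Each camera call takes 0.05 s, during which the arm holds its last target. There are 200 camera calls.

TASK

Get the hinged pie mould ready for lining: swing its open half fully shut, then take the headed pin from its wooden block and push it down through the aligned lug holes until its head is fully seated. Then pinch the two red tabs firmly together between the fingers, one finger on the outside of each, and finish while still pinching them so that the halves stay pressed shut. Leave the mug, jars, cutlery and creamer where they are.

Things in the scene. Friction and masses are not known exactly. Their poses are not given: they have to be found in the camera images.
- mould: Round fluted aluminium pie mould, about 124 mm across, rim 59 mm high, on a 148 mm dark base disc that is fixed to the worktop. Origin: centre of the disc's underside; z up. Its own x axis points to the hinge (away from the robot, more or less); the lugs with the pin hole stand out on the -x side. The half on the +y side is fixed, the half on the -y side swings. The parting line of the closed mould is the x axis.
- hinge (a point): Point on the vertical hinge axis, 68 mm along the mould's +x from its centre, 78 mm above the worktop; axes as the mould's.
- swing_half (a joint): Hinge of the swinging half, rad: 0 = fully shut (a hard stop, where the lug holes line up); it grows as the half swings out to the mould's -y side, counter-clockwise from above; starts open by 0.45 to 0.8. A stiff hinge: needs about 2 N at the tab and stays where it is left.
- swing_tab (a point): Red upright grip tab (solid: swing_half_c0) on the swinging half's rim: 24 mm along its x, 10 mm thick along its y, top 96 mm above the worktop, standing clear above the rim (59 mm). Origin: 78 mm above the worktop, mid-thickness, a good height to grip with fingertips kept above the rim. x and y axes turn with the half and are parallel to the mould's when it is shut. From the hinge axis it lies 120 mm along -x and 23 mm along -y of the swinging half's axes.
- fixed_tab (a point): The same red tab (solid: mould_c0) on the fixed half; in the mould's frame its origin is at x -52, y +23, z +78 mm (swinging tab when shut: x -52, y -23). With the mould shut the pair measures 56 mm over the outer faces and there are 36 mm between the inner faces.
- fork_hole (a point): Centre of the pin hole's mouth at the top face of the upper lug, 46 mm above the worktop, at x -92 mm in the mould's frame (40 mm from the tabs' centres along x). The hole, 14.5 mm wide, goes straight down through the fixed half's two lugs (tops at 46 and 25 mm, each 7 mm thick, open below) and through the swinging half's lug between them (28 to 36 mm).
- pin_block: Light wooden block 56 x 56 mm, 46 mm tall, fixed, with a 14.5 mm through hole in its middle in which the pin stands. Origin: centre of its underside.
- pin_grip (a point): Point on the headed pin's axis inside its upright black round knob (16 mm in diameter, 36 mm tall): 26 mm above the head's underside, 14 mm below the knob's top. Grip height; z along the pin, up. Standing in the block or seated in the lugs it is 72 mm above the worktop.
- pin_seat (a point): Centre of the underside of the pin's head (steel disc 23 mm wide, 4 mm thick, right under the knob); seated, it lies on the upper lug at fork_hole. Below it the shank is 12 mm in diameter and 40 mm long with an 8 mm tapered nose. The pin weighs about 60 g.
- mug_b: Bystander, not to be moved: green and white mug with a handle, 101 mm tall. Origin: centre of its underside.
- pepper_jar: Bystander, not to be moved: small glass spice jar, black lid, 44 x 105 mm. Origin: centre of its underside.
- salt_jar: Bystander, not to be moved: small glass spice jar, black lid, 45 x 105 mm. Origin: centre of its underside.
- fork_0: Bystander, not to be moved: steel fork, 196 mm long, lying flat. Origin: centre of its underside.
- teaspoon_3: Bystander, not to be moved: steel teaspoon, 132 mm long, lying flat. Origin: centre of its underside.
- creamer_1: Bystander, not to be moved: small creamer cup, 39 mm wide, 24 mm tall. Origin: centre of its underside.

How it is judged:
On the way, in this order (a step that is already met when the one before it is completed fails the run):
1. the swinging half is shut (within 0.03 rad) (value of joint swing_half below 0.03 rad), for 0.2 s.
2. the pin's head is seated on the upper lug, with the pin through the holes (z of pin_seat in the frame of fork_hole between -0.003 and 0.003 m and horizontal distance between pin_seat and fork_hole below 0.003 m and angle between pin_seat's own z axis and vertical below 0.1 rad and value of joint swing_half below 0.03 rad), for 0.2 s.
At the end, for the whole second after the job is handed in: The swinging half is shut within 0.015 rad, the pin's head lies on the upper lug within 3 mm (height and sideways) with the pin upright within 0.1 rad, and the fingers press on both red tabs with more than 3 N each through the last second (value of joint swing_half below 0.015 rad and z of pin_seat in the frame of fork_hole between -0.003 and 0.003 m and horizontal distance between pin_seat and fork_hole below 0.003 m and angle between pin_seat's own z axis and vertical below 0.1 rad and contact force between the fingers and swing_half_c0 above 3 N and contact force between the fingers and mould_c0 above 3 N); the arm keeps its last pose, push and grip.
It fails at once if a bystander (mug, jar, fork, teaspoon, creamer) was moved by more than 30 mm (distance of any of mug_b, pepper_jar, salt_jar, fork_0, teaspoon_3, creamer_1 from where it was at the start of the episode above 0.03 m).
It also fails if it takes over 58 s, if anything falls off the work surface, if the arm or the gripper's body presses on something with over 40 N, if the wrist force passes 120 N, or if a joint passes its speed limit or range.

## Working session

There is one attempt and no reset: what is moved stays moved. The work goes in short steps, Python scripts to look and compute and a shell command to move; the robot and the scene stay as the last step left them, time stands still between calls to the robot, and variables do not carry over. Pictures are saved under pics/ and viewed, at most 10 in all, crops included, and the job is handed in when it is done.

```bash
mkdir -p pics; ls; python3 - <<'E'
from station import arm,cams
import cv2,numpy as np
for n in ("top","side"):
    cv2.imwrite(f"pics/{n}0.png",cams.grab_frame(n)); c=cams.camera_info(n); print(n,np.round(c["camera_matrix"],1).tolist(),np.round(c["dist_coeffs"],3),np.round(c["R"],3).tolist(),np.round(c["t"],3))
s=arm.get_state();print(s["t"],s["eef_pos"],s["ee_rot"],s["width"],s["force"])
E
```

```text
pics
top [[421.9, 0.0, 281.5], [0.0, 421.9, 204.8], [0.0, 0.0, 1.0]] [0.023 0.    0.    0.    0.   ] [[-0.009, -1.0, -0.008], [-0.994, 0.009, -0.106], [0.106, 0.007, -0.994]] [-0.034  0.527  0.919]
side [[481.7, 0.0, 275.4], [0.0, 481.7, 209.1], [0.0, 0.0, 1.0]] [-0.137  0.     0.     0.     0.   ] [[-1.0, 0.01, -0.023], [0.024, 0.628, -0.778], [0.007, -0.778, -0.628]] [0.537 0.085 1.089]
0.1 [0.20762454 0.64177375 0.19240866] [ 3.14009502e+00 -1.70663255e-04 -3.12934051e-01] 0.08771416821166901 [-0.32062197  0.15317861  0.03739601]
```

View pics/top0.png

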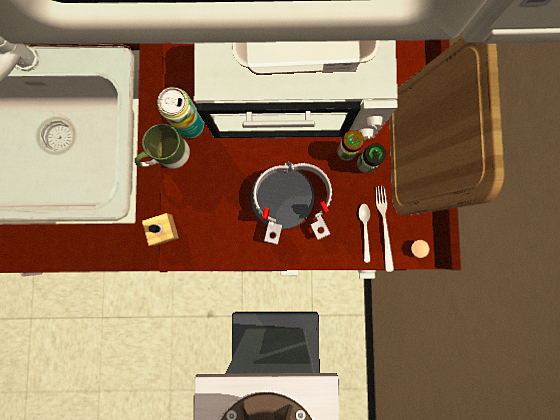

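View pics/side0.png

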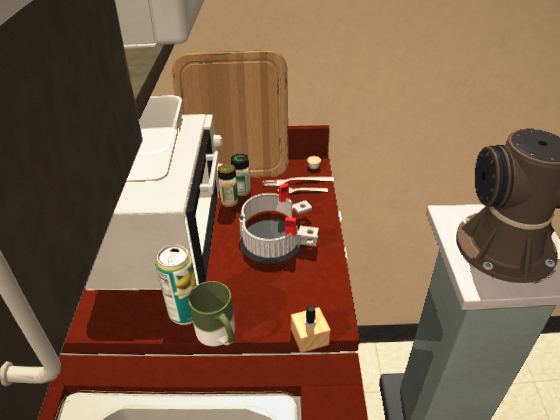

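The top view shows the mould at about (285,200), the hinge at (290,166), the fixed tab at (266,212), the swinging tab at (324,207), the pin block at (158,230) and the knob at (153,229). In the side view the tabs are at (291,226) and (284,190), and the knob is at (311,314).

```bash
cat > h.py <<'E'
from station import arm,cams
import cv2,numpy as np
def ray(n,uv):
    c=cams.camera_info(n); K=np.array(c["camera_matrix"]);R=np.array(c["R"]);t=np.array(c["t"])
    p=cv2.undistortPoints(np.array([[uv]],float),K,np.array(c["dist_coeffs"]))[0,0]
    return -R.T@t, R.T@np.array([p[0],p[1],1])
def onz(n,uv,z):
    o,d=ray(n,uv); return o+d*(z-o[2])/d[2]
def tri(a,b):
    o1,d1=ray("top",a);o2,d2=ray("side",b)
    s=np.linalg.lstsq(np.c_[d1,-d2],o2-o1,rcond=None)[0]
    p,q=o1+d1*s[0],o2+d2*s[1]; return (p+q)/2,np.linalg.norm(p-q)
def blobs(n,img,mask,roi,amin=8):
    x0,y0,x1,y1=roi; m=np.zeros_like(mask); m[y0:y1,x0:x1]=mask[y0:y1,x0:x1]
    k,_,st,ce=cv2.connectedComponentsWithStats(m)
    return [(ce[i].round(1),st[i].tolist()) for i in range(1,k) if st[i][4]>=amin]
def red(im):
    i=im.astype(int); return ((i[...,2]>165)&(i[...,1]<60)&(i[...,0]<70)).astype(np.uint8)
def dark(im): return (im.max(2)<60).astype(np.uint8)
E
python3 - <<'E'
from h import *
t=cv2.imread("pics/top0.png");s=cv2.imread("pics/side0.png")
print("red",blobs("top",t,red(t),(240,180,350,250)),blobs("side",s,red(s),(230,160,330,260)))
print("dark",blobs("top",t,dark(t),(140,210,180,250)),blobs("side",s,dark(s),(290,295,335,350)))
print("holes",blobs("top",t,(t.max(2)<110).astype(np.uint8),(258,216,335,248),4))
a=cv2.resize(t[150:260,240:350],None,fx=3.6,fy=3.6,interpolation=cv2.INTER_CUBIC)
b=cv2.resize(s[160:270,225:335],None,fx=3.6,fy=3.6,interpolation=cv2.INTER_CUBIC)
cv2.imwrite("pics/c1.png",np.hstack([a,b]))
E
```

```text
red [(array([324.4, 206.6]), [321, 201, 8, 12, 48]), (array([265.4, 212.5]), [263, 207, 6, 12, 48])] [(array([281.6, 191.4]), [279, 183, 10, 18, 44]), (array([290.4, 219.2]), [285, 217, 11, 5, 22]), (array([289.9, 229.8]), [286, 226, 9, 9, 65])]
dark [(array([153.8, 228.3]), [149, 225, 11, 8, 65])] [(array([310.3, 315.9]), [307, 308, 8, 15, 94]), (array([320. , 348.3]), [315, 347, 10, 3, 15])]
holes [(array([285.7, 227.2]), [258, 216, 60, 32, 888]), (array([327.8, 223.1]), [322, 217, 13, 16, 43]), (array([327. , 217.2]), [325, 217, 5, 2, 5]), (array([322.5, 228.8]), [321, 227, 3, 5, 6]), (array([318.4, 230. ]), [318, 228, 2, 5, 5]), (array([333.5, 233.1]), [332, 231, 3, 5, 8]), (array([272.2, 234.7]), [270, 232, 6, 6, 28]), (array([326.8, 237.5]), [320, 235, 12, 6, 24]), (array([323.8, 241.6]), [323, 241, 3, 3, 5]), (array([326.8, 244.2]), [323, 241, 8, 6, 13])]
```

View pics/c1.png

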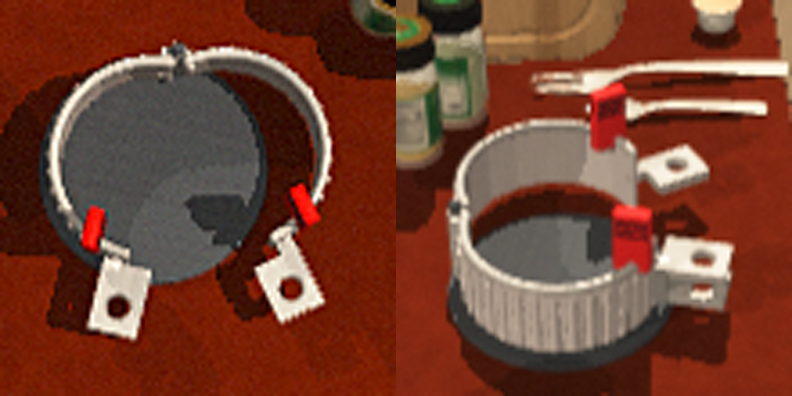

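The close crops put the fixed lug hole at about (272.5,235) in the top view and (310.6,231.7) in the side view. The swing lug hole is at (321,230) in the top view.

```bash
python3 - <<'E'
from h import *
print("hole",onz("top",(272.5,234.9),.045),onz("side",(310.6,231.7),.045),tri((272.5,234.9),(310.6,231.7)))
ft=onz("top",(265.4,212.5),.09); st=onz("top",(324.4,206.6),.09); hg=onz("top",(289.5,165.5),.07)
print("ft",ft,tri((265.4,212.5),(290.2,224)),"st",st,tri((324.4,206.6),(281.6,192)),"hinge",hg)
print("knob",onz("top",(153,228.5),.084),tri((153.8,228.5),(310.5,314.5)), onz("side",(310.5,308.5),.086))
h=(onz("top",(272.5,234.9),.046)+onz("side",(310.6,231.7),.046))[:2]/2
d=hg[:2]-h; print("yaw hinge-hole",np.arctan2(d[1],d[0]),np.linalg.norm(d))
# yaw from hole->ft : local (40,23)
d=ft[:2]-h; print("yaw ft",np.arctan2(d[1],d[0])-np.arctan2(23,40),np.linalg.norm(d),np.hypot(40,23))
v=st[:2]-hg[:2]; print("swing", np.arctan2(v[1],v[0])-np.arctan2(-23,-120), np.linalg.norm(v))
s=cv2.imread("pics/side0.png");t=cv2.imread("pics/top0.png")
a=cv2.resize(t[195:265,125:195],None,fx=5.6,fy=5.6,interpolation=cv2.INTER_CUBIC)
b=cv2.resize(s[290:360,275:345],None,fx=5.6,fy=5.6,interpolation=cv2.INTER_CUBIC)
cv2.imwrite("pics/c2.png",np.hstack([a,b]))
E
```

```text
hole [ 0.45862006 -0.01873214  0.045     ] [ 0.45689291 -0.01601671  0.045     ] (array([ 0.45768819, -0.01855633,  0.04287203]), np.float64(0.0020239947068839037))
ft [ 0.50396113 -0.00547209  0.09      ] (array([ 0.50385705, -0.00486507,  0.0789643 ]), np.float64(0.002157447525162144)) st [ 0.51520456 -0.12905501  0.09      ] (array([ 0.51810934, -0.130921  ,  0.07144331]), np.float64(0.0020597160511819984)) hinge [ 0.60734153 -0.05721582  0.07      ]
knob [0.47302828 0.23082319 0.084     ] (array([0.47385746, 0.23447645, 0.06684035]), np.float64(0.00011606458102523077)) [0.47439644 0.23621396 0.086     ]
yaw hinge-hole -0.26376587383371763 0.15491155488724012
yaw ft -0.280689240209745 0.047549369531990515 46.14108798023731
swing 0.47286967069173924 0.11683360283587563
```

View pics/c2.png

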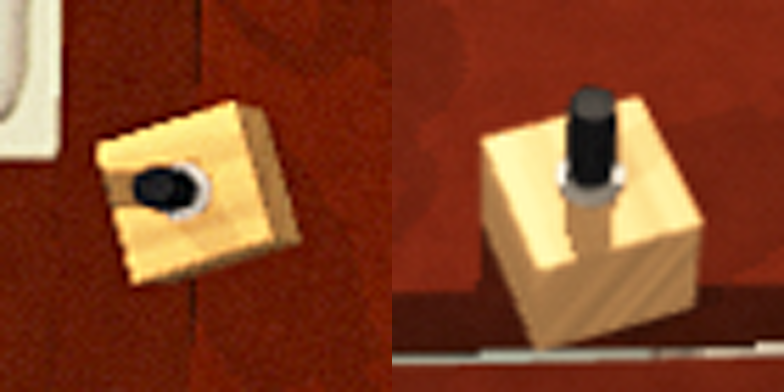

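```bash
cat >> h.py <<'E'
from scipy.spatial.transform import Rotation as Ro
HINGE=np.array([.612,-.060]); YAW=-.27
def M(x,y,z): # mould frame relative to hinge -> world
    c,s=np.cos(YAW),np.sin(YAW); return np.array([HINGE[0]+x*c-y*s,HINGE[1]+x*s+y*c,z])
def go(p,yaw=None):
    s=arm.get_state(); R=Ro.from_euler("xyz",s["ee_rot"])
    d=R.inv().apply(np.array(p)-s["eef_pos"])/.08
    w=np.zeros(3) if yaw is None else (R.inv()*Ro.from_euler("xyz",[np.pi,0,yaw])).as_rotvec()/.5
    print("t %.2f pos %s rot %s F %s w %.4f"%(s["t"],s["eef_pos"].round(4),np.round(s["ee_rot"],3),np.round(s["force"],1),s["width"]),"| shift",d.round(3),"turn",w.round(3))
E
H="python3 -m handwheel"
$H '[[[1,1,0,0,0,-0.086,255],[1,1,0,0,0,-0.086,255],[1,1,0,0,0,-0.086,255]]]' 
for i in 1 2; do $H '[[[0.7,0.7,0,0,0,0,255],[1,1,0,0,0,0,255],[1,1,0,0,0,0,255]]]'>/dev/null; done
python3 -c "
from h import *
go(M(-.088,-.145,.12),YAW)"
```

```text
t: 0.48
eef_pos: [0.2604, 0.5386, 0.1937]
ee_rot: [3.141, 0.0, -0.272]
force: [0.4, 0.3, 1.1]
width: 0.0633
gripper_force: 0.0
t 1.23 pos [0.3716 0.3431 0.1933] rot [ 3.141  0.    -0.272] F [ 0.  -0.6 -0.7] w 0.0036 | shift [3.154 5.86  0.917] turn [ 0.     0.    -0.005]
```

```bash
H="python3 -m handwheel"
for i in 1 2 3; do $H '[[[0.7,0.7,0,0,0,0,255],[1,1,0,0,0,0,255],[1,1,0,0,0,0,255]]]'>/dev/null; done
$H '[[[0.15,0.8,0,0,0,0,255],[0.15,1,0,0,0,0,255]]]' >/dev/null
$H '[[[0,0.8,0,0,0,0,255],[0,1,0,0,0,0,255],[0,1,0,0,0,0,255]]]' >/dev/null
python3 -c "
from h import *
go(M(-.088,-.145,.066),YAW)"
```

```text
t 2.98 pos [ 0.5073 -0.1075  0.1934] rot [-3.141 -0.    -0.27 ] F [-1.1  0.5 -0.3] w 0.0006 | shift [0.003 0.891 1.592] turn [-0.001 -0.001 -0.001]
```

```bash
H="python3 -m handwheel"
$H '[[[0,0.7,0,0,0,0,255],[0,0.9,0,0,0,0,255],[0,0.9,0,0,0,0,255]]]' >/dev/null
$H '[[[0,0,0.7,0,0,0,255],[0,0,1,0,0,0,255]]]' >/dev/null
$H '[[[0,0,0.59,0,0,0,255],[0,0,0.59,0,0,0,255]]]' 
python3 -c "
from h import *
go(M(-.088,-.145,.066),YAW); cv2.imwrite('pics/t1.png',cv2.resize(cams.grab_frame('top')[130:270,220:400],None,fx=4,fy=4))
go(M(-.108,-.093,.066),YAW);go(M(-.122,-.049,.066),YAW)"
```

```text
t: 3.85
eef_pos: [0.4858, -0.176, 0.0634]
ee_rot: [3.14, 0.006, -0.269]
force: [-0.1, -0.3, 0.8]
width: 0.0007
gripper_force: 0.0
t 3.85 pos [ 0.4858 -0.176   0.0634] rot [ 3.14   0.006 -0.269] F [-0.1 -0.3  0.8] w 0.0007 | shift [ 0.034 -0.005 -0.033] turn [0.003 0.013 0.002]
t 3.90 pos [ 0.4876 -0.1764  0.0656] rot [ 3.141e+00  3.000e-03 -2.680e-01] F [ 0.7 -0.9  0.8] w 0.0005 | shift [-0.239 -0.655 -0.005] turn [0.002 0.006 0.003]
t 3.90 pos [ 0.4876 -0.1764  0.0656] rot [ 3.141e+00  3.000e-03 -2.680e-01] F [ 0.7 -0.9  0.8] w 0.0005 | shift [-0.413 -1.206 -0.005] turn [0.002 0.006 0.003]
```

View pics/t1.png

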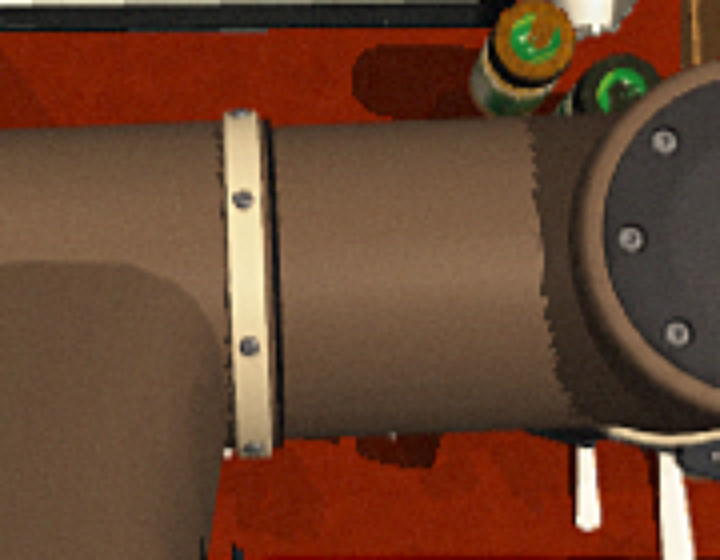

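The arm hides the mould from the top camera, and the jars at about (350,140) are untouched. I'll push now and watch the force.

```bash
H="python3 -m handwheel"
$H '[[[-0.1,-0.25,0,0,0,0,255],[-0.17,-0.45,0,0,0,0,255],[-0.24,-0.65,0,0,0,0,255]]]' 
$H '[[[-0.06,-0.15,0,0,0,0,255],[-0.12,-0.3,0,0,0,0,255],[-0.16,-0.45,0,0,0,0,255]]]'
python3 -c "
from h import *
go(M(-.122,-.049,.066),YAW);cv2.imwrite('pics/s1.png',cv2.resize(cams.grab_frame('side')[140:290,200:350],None,fx=4,fy=4))"
```

```text
t: 4.28
eef_pos: [0.4842, -0.121, 0.0675]
ee_rot: [-3.141, -0.002, -0.269]
force: [-0.3, -0.3, -0.1]
width: 0.0005
gripper_force: 0.0
t: 4.65
eef_pos: [0.4804, -0.0833, 0.0661]
ee_rot: [3.142, 0.0, -0.27]
force: [0.0, 0.3, 0.3]
width: 0.001
gripper_force: 0.0
t 4.65 pos [ 0.4804 -0.0833  0.0661] rot [ 3.142  0.    -0.27 ] F [0.  0.3 0.3] w 0.0010 | shift [-0.017 -0.108  0.002] turn [0. 0. 0.]
```

View pics/s1.png

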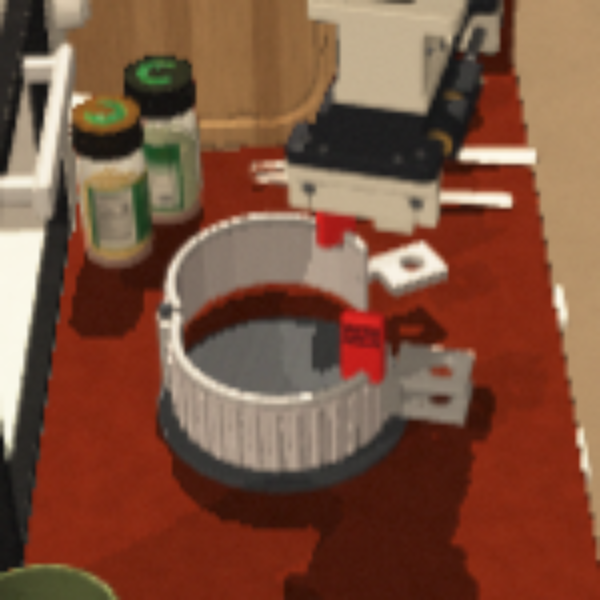

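```bash
python3 -c "
from h import *
c=cams.camera_info('side');R,t=np.array(c['R']),np.array(c['t'])
P=lambda *X:cv2.projectPoints(np.array([X],float),cv2.Rodrigues(R)[0],t,np.array(c['camera_matrix']),np.array(c['dist_coeffs']))[0].ravel().round(1)
print('tcp',P(.4804,-.0833,.066),'crop',(P(.4804,-.0833,.066)-[200,140])*4)
for th in (.7,.5,.3,.1):
  f=YAW+th;q=np.array([[np.cos(f),-np.sin(f)],[np.sin(f),np.cos(f)]])
  for n,l in (('tab',(-.12,-.023)),('hole',(-.16,0))):
    w=HINGE+q@l; print(th,n,w.round(3),(P(w[0],w[1],.09 if n=='tab' else .036)-[200,140])*4)
im=cams.grab_frame('side');print(blobs('side',im,red(im),(230,160,330,260)))
go(M(-.122,-.049,.066))
"
```

```text
tcp [298.8 205.9] crop [395.2 263.6]
0.7 tab [ 0.513 -0.131] [337.2 182.8]
0.7 hole [ 0.467 -0.127] [414.  257.2]
0.5 tab [ 0.5  -0.11] [358.8 203.6]
0.5 hole [ 0.456 -0.096] [434.4 288. ]
0.3 tab [ 0.493 -0.087] [373.6 227.6]
0.3 hole [ 0.452 -0.065] [444.8 322.4]
0.1 tab [ 0.49  -0.062] [380.4 253.6]
0.1 hole [ 0.454 -0.033] [444.8 358.8]
[(array([280.4, 196.9]), [279, 194, 4, 8, 25]), (array([289.9, 219.3]), [285, 218, 10, 4, 29]), (array([290. , 229.8]), [286, 226, 9, 9, 64])]
t 4.75 pos [ 0.4806 -0.0831  0.0661] rot [-3.142 -0.    -0.269] F [-0.2  0.9  0.1] w 0.0005 | shift [-0.019 -0.104  0.002] turn [0. 0. 0.]
```

```bash
python3 -c "
from h import *
c=cams.camera_info('side');R,t=np.array(c['R']),np.array(c['t'])
P=lambda *X:cv2.projectPoints(np.array([X],float),cv2.Rodrigues(R)[0],t,np.array(c['camera_matrix']),np.array(c['dist_coeffs']))[0].ravel().round(1)
for X in ((.48,-.083,.132),(.48,.014,.132),(.48,-.044,.132),(.48,-.062,.066)): print(X,(P(*X)-[200,140])*4)
s=arm.get_state();print({k:np.round(v,3) for k,v in s.items()})
cv2.imwrite('pics/s2.png',cv2.resize(cams.grab_frame('side')[60:270,200:480],None,fx=2.8,fy=2.8))
"
```

```text
(0.48, -0.083, 0.132) [396.4 171.2]
(0.48, 0.014, 0.132) [405.6 280.8]
(0.48, -0.044, 0.132) [400.  213.6]
(0.48, -0.062, 0.066) [397.6 286.8]
{'t': np.float64(4.75), 'q': array([ 0.233,  0.178, -0.564,  0.   , -0.828,  1.069]), 'qd': array([-0.022,  0.007,  0.003,  0.002, -0.004,  0.026]), 'joint_efforts': array([  0.449, -37.885,  22.889,   5.368,   0.096,  -0.301]), 'eef_pos': array([ 0.481, -0.083,  0.066]), 'ee_rot': array([-3.142, -0.   , -0.269]), 'force': array([-0.231,  0.91 ,  0.147]), 'moment': array([-0.046, -0.034,  0.001]), 'gripper_force': np.float64(0.0), 'width': np.float64(0.001)}
```

View pics/s2.png

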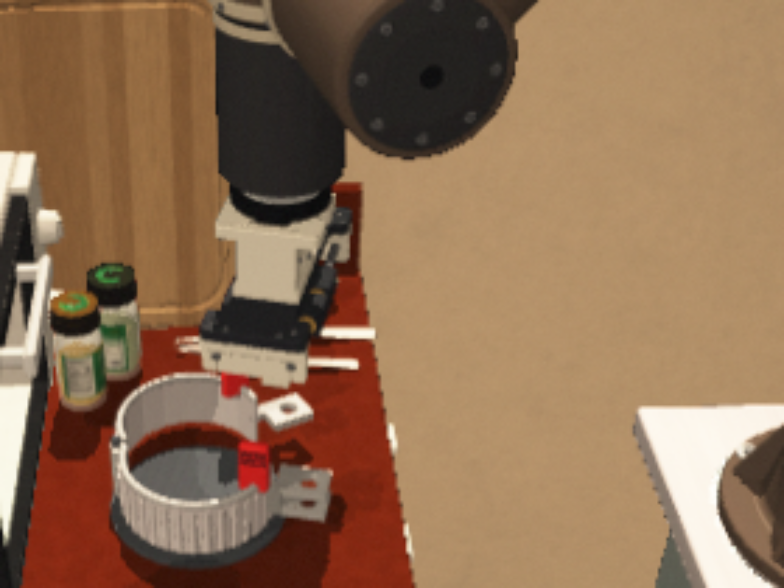

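The picture still shows the lug at its starting angle, and no finger appears where the TCP should project. It may lag, so I'll hold for a few rows and compare numerically.

```bash
cat > look.py <<'E'
from h import *
import sys
im=cams.grab_frame('side'); o=cv2.imread('pics/side0.png')
print(blobs('side',im,red(im),(230,160,330,260),4))
g=cv2.cvtColor(im,cv2.COLOR_BGR2GRAY)
d=(cv2.absdiff(im,o).max(2)>40).astype(np.uint8)
print('diff in swing lug area',d[195:215,295:312].mean().round(2),'shut lug area',d[225:240,296:320].mean().round(2))
cv2.imwrite('pics/l_%.2f.png'%arm.get_state()['t'],im)
go(M(-.122,-.049,.066),YAW)
E
python3 look.py; python3 -m handwheel '[[[0,0,0,0,0,0,255],[0,0,0,0,0,0,255],[0,0,0,0,0,0,255],[0,0,0,0,0,0,255]]]' >/dev/null; python3 look.py
python3 -c "
import cv2,glob,numpy as np
f=sorted(glob.glob('pics/l_*'));print(f);a,b=[cv2.imread(x) for x in f];print((cv2.absdiff(a,b).max(2)>40).sum())"
```

```text
[(array([280.6, 196.3]), [279, 193, 5, 8, 30]), (array([290.1, 219.3]), [285, 218, 11, 4, 30]), (array([290. , 229.8]), [286, 226, 9, 9, 64])]
diff in swing lug area 0.12 shut lug area 0.52
t 4.85 pos [ 0.4805 -0.0839  0.066 ] rot [ 3.141  0.    -0.269] F [-0.3  1.   0.3] w 0.0003 | shift [-0.02  -0.114  0.   ] turn [0.    0.    0.002]
[(array([280.4, 196.6]), [279, 193, 5, 9, 27]), (array([289.9, 219.3]), [285, 218, 10, 4, 29]), (array([290. , 229.8]), [286, 226, 9, 9, 64])]
diff in swing lug area 0.11 shut lug area 0.54
t 5.40 pos [ 0.4805 -0.0842  0.0661] rot [ 3.142  0.    -0.27 ] F [-0.4  0.9  0.7] w 0.0003 | shift [-0.021 -0.118  0.001] turn [ 0.  0. -0.]
['pics/l_4.85.png', 'pics/l_5.40.png']
149
```

```bash
python3 -c "
from h import *
c=cams.camera_info('side');R,t=np.array(c['R']),np.array(c['t'])
im=cv2.imread('pics/l_5.40.png')[150:250,240:340]; im=cv2.resize(im,None,fx=6,fy=6,interpolation=cv2.INTER_CUBIC)
s=arm.get_state();T=Ro.from_euler('xyz',s['ee_rot'])
def P(l):
  X=T.apply(l)+s['eef_pos'];p=cv2.projectPoints(X[None],cv2.Rodrigues(R)[0],t,np.array(c['camera_matrix']),np.array(c['dist_coeffs']))[0].ravel();return tuple(int(v) for v in (p-[240,150])*6)
for z in (0,-.02,-.04,-.066,-.1): cv2.circle(im,P((0,0,z)),3,(255,0,255),-1)
for x in (-.0095,.0095):
  for y in (-.021,.021): cv2.circle(im,P((x,y,0)),3,(0,255,0),-1)
for x in (-.039,.039):
  for y in (-.097,.097): cv2.circle(im,P((x,y,-.066)),4,(255,255,0),-1)
cv2.imwrite('pics/ov.png',im)"
```

```text
(no output)
```

View pics/ov.png

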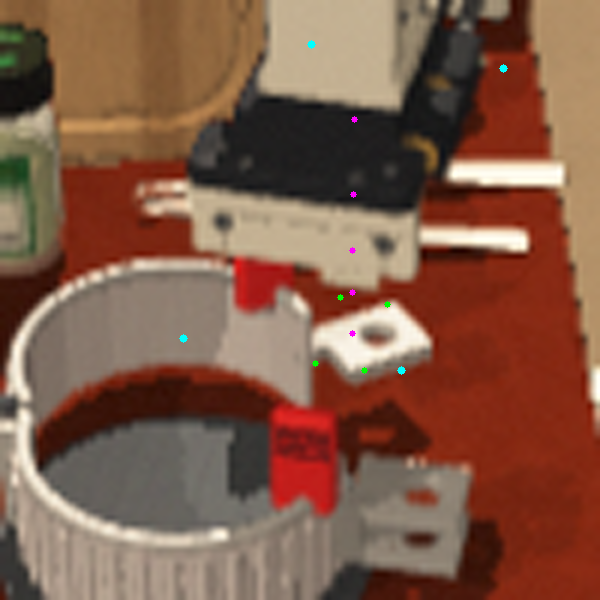

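The body corners and the fingertip both appear about 14 px (84/6) above where the state predicts. That fits either z about 43 mm too high or y about 53 mm off. I'll move the open gripper above the pin, where both cameras can see it, and compare.

```bash
H="python3 -m handwheel"
$H '[[[0,0,-0.7,0,0,0,0],[0,0,-1,0,0,0,0]]]' >/dev/null
for i in 1 2 3; do $H '[[[-0.2,-0.7,0,0,0,0,0],[-0.3,-1,0,0,0,0,0]]]'>/dev/null; done
$H '[[[-0.2,-0.7,0,0,0,0,0],[-0.2,-0.8,0,0,0,0,0],[-0.2,-0.8,0,0,0,0,0]]]'
cat > ov.py <<'E'
from h import *
import sys
def ov(fn,rois,z=4,tag=True):
  s=arm.get_state();T=Ro.from_euler('xyz',s['ee_rot']);out=[]
  for n in ('top','side'):
    c=cams.camera_info(n);im=cams.grab_frame(n);cv2.imwrite(fn.replace('.png','_%s.png'%n),im)
    x0,y0,x1,y1=rois[n];im=cv2.resize(im[y0:y1,x0:x1],None,fx=z,fy=z,interpolation=cv2.INTER_CUBIC)
    def P(l):
      p=cv2.projectPoints((T.apply(l)+s['eef_pos'])[None],cv2.Rodrigues(np.array(c['R']))[0],np.array(c['t']),np.array(c['camera_matrix']),np.array(c['dist_coeffs']))[0].ravel()
      return tuple(int(v) for v in (p-[x0,y0])*z)
    for q in (0,-.03,-.066): cv2.circle(im,P((0,0,q)),3,(255,0,255),-1)
    w=s['width']/2
    for y in (-w,w,-w-.021,w+.021): cv2.circle(im,P((0,y,0)),2,(0,255,0),-1)
    out.append(im)
  cv2.imwrite(fn,np.hstack(out))
E
python3 -c "
from ov import *
ov('pics/o1.png',{'top':(90,150,190,260),'side':(255,220,355,330)},4); go((.474,.234,.15))"
```

```text
t: 6.78
eef_pos: [0.4764, 0.2326, 0.1457]
ee_rot: [3.141, 0.0, -0.269]
force: [-0.3, -0.7, -0.3]
width: 0.0876
gripper_force: 0.0
t 6.88 pos [0.4764 0.2315 0.1459] rot [ 3.141  0.    -0.27 ] F [ 0.2 -0.9 -0.7] w 0.0879 | shift [-0.038 -0.022 -0.052] turn [0. 0. 0.]
```

View pics/o1.png

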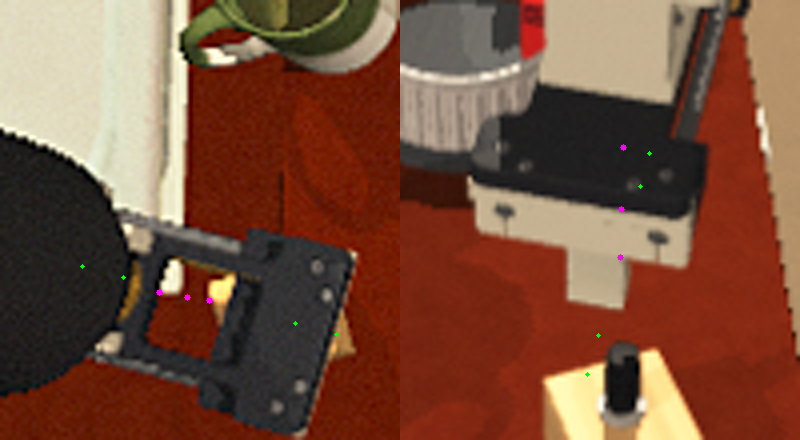

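Both views agree that the fingers are really about 40–45 mm higher than reported. The near fingertip is at side crop (597,305) against a predicted 335–374, and the body end in the top view fits a z offset. So the first push passed over the tab. I'll repeat it with the reported z at about 0.03.

```bash
H="python3 -m handwheel"
for i in 1 2 3 4; do $H '[[[0.3,0.7,0,0,0,0,255],[0.4,1,0,0,0,0,255]]]'>/dev/null; done
python3 -c "
from h import *
go(M(-.077,-.145,.03),YAW)"
```

```text
t 7.88 pos [ 0.514  -0.1136  0.1462] rot [ 3.141 -0.    -0.273] F [-0.7  0.4  0.2] w 0.0131 | shift [0.042 0.839 1.453] turn [ 0.    -0.    -0.006]
```

```bash
H="python3 -m handwheel"
$H '[[[0.04,0.7,0,0,0,0,255],[0.04,0.84,0,0,0,0,255],[0.04,0.84,0,0,0,0,255]]]'>/dev/null
$H '[[[0,0,0.6,0,0,0,255],[0,0,0.9,0,0,0,255]]]'|grep -E "pos|force"
$H '[[[0,0,0.3,0,0,0,255],[0,0,0.55,0,0,0,255],[0,0,0.55,0,0,0,255]]]'|grep -E "pos|force"
python3 look.py; python3 -c "
from h import *
go(M(-.097,-.093,.03));go(M(-.115,-.049,.03))"
```

```text
eef_pos: [0.4989, -0.175, 0.0725]
force: [-0.4, 0.4, -0.5]
gripper_force: 0.0
eef_pos: [0.4989, -0.175, 0.029]
force: [-0.5, 1.3, -0.9]
gripper_force: 0.0
[(array([280.7, 193.7]), [279, 186, 6, 15, 43]), (array([289.8, 219.3]), [285, 218, 10, 4, 28]), (array([289.9, 229.8]), [286, 226, 9, 9, 65])]
diff in swing lug area 0.44 shut lug area 0.28
t 8.93 pos [ 0.4998 -0.1752  0.03  ] rot [ 3.141e+00  1.000e-03 -2.690e-01] F [1.1 0.4 0.5] w 0.0005 | shift [-0.557 -1.15  -0.449] turn [0.001 0.002 0.002]
t 8.93 pos [ 0.4998 -0.1752  0.03  ] rot [ 3.141e+00  1.000e-03 -2.690e-01] F [1.1 0.4 0.5] w 0.0005 | shift [-0.244 -0.6    0.001] turn [0. 0. 0.]
t 8.93 pos [ 0.4998 -0.1752  0.03  ] rot [ 3.141e+00  1.000e-03 -2.690e-01] F [1.1 0.4 0.5] w 0.0005 | shift [-4.69e-01 -1.15e+00  1.00e-03] turn [0. 0. 0.]
```

```bash
H="python3 -m handwheel"
$H '[[[-0.06,-0.2,0,0,0,0,255],[-0.12,-0.35,0,0,0,0,255],[-0.2,-0.5,0,0,0,0,255]]]'|grep -E "pos|force"
$H '[[[-0.05,-0.1,0,0,0,0,255],[-0.08,-0.2,0,0,0,0,255],[-0.12,-0.3,0,0,0,0,255],[-0.12,-0.3,0,0,0,0,255]]]'|grep -E "pos|force"
python3 look.py
```

```text
eef_pos: [0.4895, -0.1337, 0.03]
force: [-15.0, -9.3, 5.9]
gripper_force: 6.8
eef_pos: [0.4927, -0.1063, 0.0308]
force: [-0.6, -0.9, -0.7]
gripper_force: 0.0
[(array([292.1, 208.2]), [288, 205, 10, 8, 67]), (array([290.1, 219.3]), [285, 218, 11, 4, 30]), (array([289.9, 229.8]), [286, 226, 9, 9, 65])]
diff in swing lug area 0.68 shut lug area 0.41
t 9.85 pos [ 0.4931 -0.1065  0.0308] rot [-3.141e+00 -2.000e-03 -2.690e-01] F [ 0.5  0.9 -1. ] w 0.0007 | shift [-0.247 -0.345 -0.44 ] turn [-0.002 -0.004  0.003]
```

```bash
H="python3 -m handwheel"
$H '[[[-0.05,-0.08,0,0,0,0,255],[-0.08,-0.16,0,0,0,0,255],[-0.1,-0.24,0,0,0,0,255]]]'|grep -E "pos|force"
$H '[[[0,-0.05,0,0,0,0,255],[0,-0.1,0,0,0,0,255]]]'|grep -E "pos|force"
python3 look.py
```

```text
eef_pos: [0.4896, -0.0863, 0.0302]
force: [-1.6, -2.1, 2.8]
gripper_force: 1.4
eef_pos: [0.4909, -0.0789, 0.0297]
force: [-3.2, -2.2, -0.5]
gripper_force: 1.3
[(array([292.2, 216.5]), [285, 211, 14, 11, 86]), (array([289.9, 229.8]), [286, 226, 9, 9, 65])]
diff in swing lug area 0.65 shut lug area 0.42
t 10.53 pos [ 0.4913 -0.0786  0.0297] rot [ 3.141e+00  1.000e-03 -2.700e-01] F [-1.6 -0.5 -0.2] w 0.0004 | shift [-0.133 -0.013 -0.454] turn [0.001 0.002 0.   ]
```

```bash
H="python3 -m handwheel"
for i in 1 2 3; do $H '[[[0,-0.03,0,0,0,0,255],[0,-0.06,0,0,0,0,255]]]'|grep -E "pos|^force"; done
python3 look.py
```

```text
eef_pos: [0.4927, -0.0744, 0.0298]
force: [-3.0, -2.4, 0.8]
eef_pos: [0.4927, -0.0728, 0.0299]
force: [-1.5, -32.6, 0.1]
eef_pos: [0.4925, -0.0724, 0.0299]
force: [1.8, -59.9, -0.9]
[(array([292. , 217.7]), [285, 214, 14, 8, 67]), (array([289.9, 229.8]), [286, 226, 9, 9, 65])]
diff in swing lug area 0.74 shut lug area 0.43
t 11.32 pos [ 0.4925 -0.0725  0.0299] rot [ 3.13   0.004 -0.27 ] F [  0.8 -51.5  -0.2] w 0.0003 | shift [-0.129  0.068 -0.449] turn [0.023 0.009 0.001]
```

The half reached a hard stop with about 60 N. I'll back off, lift and go to the pin.

```bash
H="python3 -m handwheel"
$H '[[[0,0.1,0,0,0,0,255],[0,0.2,0,0,0,0,255]]]'|grep -E "pos|^force"
$H '[[[0,0,-0.7,0,0,0,0],[0,0,-1,0,0,0,0]]]' >/dev/null
for i in 1 2 3; do $H '[[[-0.2,-0.7,0,0,0,0,0],[-0.2,-1,0,0,0,0,0]]]'>/dev/null; done
$H '[[[-0.2,-0.7,-0.1,0,0,0,0],[-0.3,-0.9,-0.1,0,0,0,0],[-0.3,-0.9,-0.1,0,0,0,0]]]'>/dev/null
python3 -c "
from h import *
go((.477,.2395,.10),YAW)
im=cams.grab_frame('top');cv2.imwrite('pics/tp.png',im);b=blobs('top',im,red(im),(230,170,350,260));print(b)
P=[onz('top',x[0],.09) for x in b];print(np.round(P,4))
im=cams.grab_frame('side');b=blobs('side',im,red(im),(230,170,350,260));print(b)
"
```

```text
eef_pos: [0.4924, -0.0806, 0.0303]
force: [0.3, 0.5, 0.4]
t 12.95 pos [0.505  0.2403 0.1177] rot [ 3.142  0.    -0.268] F [ 0.1  0.2 -0.3] w 0.0873 | shift [-0.335  0.103  0.222] turn [0.    0.001 0.004]
[(array([265.4, 212.4]), [263, 207, 6, 12, 48]), (array([286.8, 217.9]), [284, 212, 6, 13, 49])]
[[ 0.5042 -0.0055  0.09  ]
 [ 0.4922 -0.0501  0.09  ]]
[]
```

The top view shows the tabs 46.2 mm apart, so the mould is shut. Now I'll descend on the pin.

```bash
H="python3 -m handwheel"
$H '[[[-0.34,0.1,0,0,0,0,0],[-0.34,0.1,0.2,0,0,0,0],[-0.34,0.1,0.3,0,0,0,0]]]'|grep -E "pos|^force"
$H '[[[0,0,0.4,0,0,0,0],[0,0,0.7,0,0,0,0],[0,0,0.94,0,0,0,0],[0,0,0.94,0,0,0,0]]]'|grep -E "pos|^force"
$H '[[[0,0,0,0,0,0,160],[0,0,0,0,0,0,160],[0,0,0,0,0,0,160]]]' 5 | grep -vE "rot|t:"
python3 -c "
from ov import *
ov('pics/o2.png',{'top':(100,180,200,280),'side':(255,240,355,340)},4)"
```

```text
eef_pos: [0.4768, 0.2379, 0.0932]
force: [-0.4, -1.1, 0.7]
eef_pos: [0.4764, 0.2375, 0.0171]
force: [-1.1, -0.8, -0.2]
eef_pos: [0.4772, 0.2392, 0.0196]
force: [-0.4, -0.3, 0.6]
width: 0.0634
gripper_force: 0.0
```

View pics/o2.png

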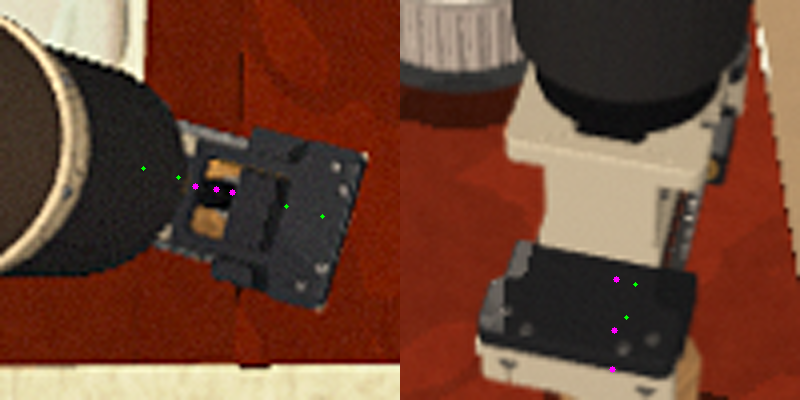

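The knob shows between the fingers at top crop (218,190), near the TCP line. Closing.

```bash
H="python3 -m handwheel"
for i in 1 2 3 4; do $H '[[[0,0,0,0,0,0,255]]]' 5 | grep -E "force|width"; done
$H '[[[0,0,0,0,0,0,255],[0,0,0,0,0,0,255]]]' 25 | grep -vE "rot|t:"
```

```text
force: [-0.3, -0.6, -0.6]
width: 0.0452
gripper_force: 0.0
force: [-1.0, -1.0, -0.1]
width: 0.035
gripper_force: 0.0
force: [-0.3, -0.4, 0.7]
width: 0.0251
gripper_force: 0.8
force: [-0.3, -10.8, 8.9]
width: 0.0173
gripper_force: 5.1
eef_pos: [0.4756, 0.236, 0.0189]
force: [-1.5, -8.5, 8.4]
width: 0.0154
gripper_force: 25.0
```

```bash
H="python3 -m handwheel"
$H '[[[0,0.05,0,0,0,0,255],[0,0.05,0,0,0,0,255]]]' 30| grep -vE "rot|t:"
$H '[[[0,0,-0.15,0,0,0,255],[0,0,-0.3,0,0,0,255],[0,0,-0.3,0,0,0,255]]]' | grep -vE "rot|t:"
```

```text
eef_pos: [0.4758, 0.2348, 0.0189]
force: [-0.3, -1.2, 1.5]
width: 0.015
gripper_force: 30.0
eef_pos: [0.4762, 0.2356, 0.0442]
force: [-0.7, -0.3, -1.1]
width: 0.0151
gripper_force: 30.0
```

```bash
python3 - <<'E'
from h import *
t=cv2.imread("pics/top0.png");s=cv2.imread("pics/side0.png")
print("pin top",onz("top",(157.2,229.1),.05).round(4),"side head",onz("side",(310.5,322.5),.048).round(4),"side knob top",onz("side",(275+(593-392)/5.6,290+100/5.6),.086).round(4),"top knob top",onz("top",(125+150/5.6,195+187/5.6),.086).round(4))
# block top face: bright wood
hsv=cv2.cvtColor(t,cv2.COLOR_BGR2HSV)
m=((hsv[...,0]>12)&(hsv[...,0]<30)&(hsv[...,2]>190)&(hsv[...,1]>60)).astype(np.uint8)
m[:200]=0;m[260:]=0;m[:,:135]=0;m[:,190:]=0
c=max(cv2.findContours(m,cv2.RETR_EXTERNAL,cv2.CHAIN_APPROX_NONE)[0],key=cv2.contourArea)
r=cv2.minAreaRect(c);print(r,onz("top",r[0],.046).round(4), 56*422/.88/1000)
# dark hole in upper lug, both views
for n,im,c0 in(("top",t,(272,235)),("side",s,(311,232))):
  g=cv2.cvtColor(im,cv2.COLOR_BGR2GRAY).astype(float); p=g[c0[1]-5:c0[1]+6,c0[0]-6:c0[0]+7]
  w=np.clip(170-p,0,None);yy,xx=np.mgrid[c0[1]-5:c0[1]+6,c0[0]-6:c0[0]+7]
  d=np.hypot(xx-c0[0],(yy-c0[1]))<5;w*=d;print(n,p.astype(int)[:, :].tolist() if 0 else "",(w*xx).sum()/w.sum(),(w*yy).sum()/w.sum(), onz(n,((w*xx).sum()/w.sum(),(w*yy).sum()/w.sum()),.045).round(4))
E
```

```text
pin top [0.4734 0.2323 0.05  ] side head [0.4735 0.2381 0.048 ] side knob top [0.4736 0.2348 0.086 ] top knob top [0.4732 0.2327 0.086 ]
((157.421630859375, 228.8702850341797), (25.879558563232422, 27.0559024810791), 72.89727020263672) [0.4741 0.233  0.046 ] 26.854545454545455
top  272.35725224239775 234.8262962152702 [ 0.4588 -0.0184  0.045 ]
side  309.6431064572426 231.5523560209424 [ 0.459  -0.0166  0.045 ]
```

```bash
H="python3 -m handwheel"
$H '[[[0,0,-0.5,0,0,0,255],[0,0,-0.75,0,0,0,255],[0,0,-0.75,0,0,0,255]]]' >/dev/null
for i in 1 2; do $H '[[[0.2,0.6,0,0,0,0,255],[0.3,1,0,0,0,0,255]]]'>/dev/null; done
$H '[[[0.2,0.6,0,0,0,0,255],[0.2,1,0,0,0,0,255],[0.2,1,0,0,0,0,255]]]'|grep -E "pos|width"
python3 -c "
from h import *
go((.4608,-.017,.07),YAW)"
```

```text
eef_pos: [0.472, -0.0152, 0.1017]
width: 0.0154
t 17.02 pos [ 0.472  -0.0152  0.1017] rot [ 3.141e+00  2.000e-03 -2.730e-01] F [-0.   0.2 -0.8] w 0.0154 | shift [-0.128  0.06   0.396] turn [ 0.002  0.004 -0.006]
```

```bash
H="python3 -m handwheel"
$H '[[[-0.13,0.06,0,0,0,-0.006,255],[-0.13,0.06,0.2,0,0,-0.006,255],[-0.13,0.06,0.4,0,0,-0.006,255],[-0.13,0.06,0.4,0,0,-0.006,255]]]'|grep -E "pos|^force|rot"
python3 -c "
from h import *
go((.4608,-.017,.0189),YAW)
im=cams.grab_frame('side');cv2.imwrite('pics/i_side.png',im)
p=im[200:250,290:335];h=cv2.cvtColor(p,cv2.COLOR_BGR2HSV)
print('cols 290..334; # grey/white(sat<60), R red, . dark, o other')
for r,row in enumerate(h):
  print(200+r,''.join('.' if v[2]<70 else ('#' if v[2]>150 else '+') if v[1]<70 else 'R' for v in row))
"
```

```text
eef_pos: [0.4608, -0.0148, 0.0698]
ee_rot: [3.14, 0.002, -0.266]
force: [0.5, -0.5, -0.2]
t 17.52 pos [ 0.4608 -0.0148  0.0698] rot [ 3.14e+00  2.00e-03 -2.66e-01] F [ 0.5 -0.5 -0.2] w 0.0157 | shift [0.009 0.026 0.636] turn [0.003 0.005 0.009]
cols 290..334; # grey/white(sat<60), R red, . dark, o other
200 .....................+.............RRRRRRRRRR
201 +................................RRRRRRRRRRRR
202 #++++++..........................RRRRRRRRRRRR
203 #######++++++++.................RRRRRRRRRRRRR
204 ###############+++++++..........RRRRRRRRRRRRR
205 ######################++++++++++RRRRRRRRRRRRR
206 ################################RRRRRRRRRRRRR
207 ################################RRRRRRRRRRRRR
208 ################################RRRRRRRRRRRRR
209 #########################+######RRRRRRRRRRRRR
210 ########################+.++####RRRRRRRRRRRRR
211 #########################+++####RRRRRRRRRRRRR
212 RRRRRRR###################+#####RRRRRRRRRRRRR
213 RRRRRRRRRRRRR#############+####RRRRRRRRRRRRRR
214 RRRRRRRRRRRRRR############R####RRRRRRRRRRRRRR
215 RRRRRRRRRRRRRR###########RR####RRRRRRRRRR
[... 1004 characters left out ...]

236 +++RR+++++++++++++++++++++++RRRRRRRRRRRRRRRRR
237 +#++++++++++++++++++++++++++RRRRRRRRRRRRRRRRR
238 +#+++++++++++++++++++++++++RRRRRRRRRRRRRRRRRR
239 +++++++++++++++++++++++++++RRRRRRRRRRRRRRRRRR
240 +++++++++++++++++++++++++++RRRRRRRRRRRRRRRRRR
241 ++++++++++++++++++++++++#++RRRRRRRRRRRRRRRRRR
242 +++++++++++++++++++++++++++RRRRRRRRRRRRRRRRRR
243 ++++++++++++++++++++++++++RRRRRRRRRRRRRRRRRRR
244 +++++++...+++++++R++++++++RRRRRRRRRRRRRRRRRRR
245 +++++++.........RRRRRRRRRRRRRRRRRRRRRRRRRRRRR
246 ++++++..............RRRRRRRRRRRRRRRRRRRRRRRRR
247 +++++..........R.RRRRRRRRRRRRRRRRRRRRRRRRRRRR
248 +++++.........RRRRRRR.RRRRRRRRRRRRRRRRRRRRRRR
249 ++++........RR.RRRRRR.RRRRRRRRRRRRRRRRRRRRRRR
```

The side view shows the shank at columns 308–312 with its tip at about row 229, and the hole at about (310,231.6). They line up laterally, so I'll check y and then descend gently.

```bash
H="python3 -m handwheel"
python3 -c "
from h import *
print(onz('side',(310,229),.057),onz('side',(310.2,231.6),.046))"
$H '[[[0.01,0.026,0.08,0,0,0.01,255],[0.01,0.026,0.15,0,0,0.01,255],[0.01,0.026,0.2,0,0,0.01,255]]]'|grep -E "pos|^force"
$H '[[[0,0,0.05,0,0,0,255],[0,0,0.1,0,0,0,255]]]'|grep -E "pos|^force|^mom|width"
```

```text
[ 0.45879331 -0.01157248  0.057     ] [ 0.45786045 -0.01526298  0.046     ]
eef_pos: [0.4624, -0.0174, 0.0546]
force: [-0.2, 0.2, -0.4]
eef_pos: [0.4616, -0.0176, 0.0465]
force: [-3.2, 0.9, 1.2]
width: 0.0149
```

The nose is already inside the upper lug with only about 3 N sideways.

```bash
H="python3 -m handwheel"
$H '[[[-0.015,0,0.05,0,0,0,255],[-0.015,0,0.1,0,0,0,255]]]'|grep -E "pos|^force|width"
$H '[[[0,0,0.05,0,0,0,255],[0,0,0.1,0,0,0,255]]]'|grep -E "pos|^force|width"
$H '[[[0,0,0.05,0,0,0,255],[0,0,0.1,0,0,0,255]]]'|grep -E "pos|^force|width"
```

```text
eef_pos: [0.4612, -0.0171, 0.0386]
force: [-2.0, -0.0, 0.1]
width: 0.0156
eef_pos: [0.4612, -0.0171, 0.0306]
force: [-0.9, -1.0, 0.8]
width: 0.0153
eef_pos: [0.4612, -0.0171, 0.0226]
force: [-1.1, -0.1, -0.1]
width: 0.0154
```

```bash
H="python3 -m handwheel"
for i in 1 2 3; do $H '[[[0,0,0.01,0,0,0,255],[0,0,0.025,0,0,0,255]]]'|grep -E "pos|^force|width"; done
```

```text
eef_pos: [0.4612, -0.0171, 0.0208]
force: [-1.4, -1.1, 0.4]
width: 0.0151
eef_pos: [0.4612, -0.0171, 0.0189]
force: [-2.9, -0.9, 2.7]
width: 0.0151
eef_pos: [0.4614, -0.0172, 0.0186]
force: [-14.4, 1.1, 37.0]
width: 0.0156
```

The pin is seated: z stopped at 0.0186, the same as in the block, with 37 N down. Relax, release, lift, then move 40 mm along x to the tabs.

```bash
H="python3 -m handwheel"
$H '[[[0,0,-0.03,0,0,0,255],[0,0,-0.03,0,0,0,255],[0,0,-0.03,0,0,0,255]]]'|grep -E "pos|^force"
$H '[[[0,0,0,0,0,0,0],[0,0,0,0,0,0,0],[0,0,0,0,0,0,0],[0,0,0,0,0,0,0],[0,0,0,0,0,0,0]]]'|grep -E "pos|^force|width"
$H '[[[0,0,-0.4,0,0,0,0],[0,0,-0.8,0,0,0,0],[0,0,-1,0,0,0,0],[0,0,-1,0,0,0,0]]]'|grep -E "pos|^force|width"
$H '[[[0.3,0,0,0,0,0,0],[0.5,0,0,0,0,0,0],[0.5,0,0,0,0,0,0]]]'|grep -E "pos|^force|rot"
python3 -c "
from h import *
for n in('top','side'): cv2.imwrite('pics/e_%s.png'%n,cams.grab_frame(n))
im=cv2.imread('pics/e_side.png');h=cv2.cvtColor(im[205:240,285:330],cv2.COLOR_BGR2HSV)
for r,row in enumerate(h): print(205+r,''.join('.' if v[2]<70 else ('#' if v[2]>150 else '+') if v[1]<70 else 'R' for v in row))
go((.4997,-.0277,.027),YAW)"
```

```text
eef_pos: [0.4612, -0.0171, 0.0191]
force: [-1.9, 0.1, 1.2]
eef_pos: [0.4614, -0.017, 0.0193]
force: [0.4, -0.1, -0.1]
width: 0.0597
eef_pos: [0.4622, -0.0167, 0.1004]
force: [0.8, 0.0, -0.9]
width: 0.0872
eef_pos: [0.5001, -0.0281, 0.0982]
ee_rot: [3.141, 0.001, -0.273]
force: [-0.1, 0.6, -0.9]
205 #####RRRRRRRRRRRRRRRRRRRRRRRRRRRRRRRRRRRRRRRR
206 ###R#RRRRRRRRRRRRRRRRRRRRRRRRRRRRRRRRRRRRRRRR
207 #####+RRRRRRRRRRRRRRRRRRRRRRRRRRRRRRRRRRRRRRR
208 ######RRRRRRRRRRRRRRRRRRRRRRRRRRRRRRRRRRRRRRR
209 ######RRRRRRRRRRRRRRRRRRRRRRRRRRRRRRRRRRRRRRR
210 ######RRRRRRRRRRRRRRRRRRRRRRRRRRRRRRRRRRRRRRR
211 ######RRRRRRRRRRRRRRRRRRRRRRRRRRRRRRRRRRRRRRR
212 #####RRRRRRRRRRRRRRRRRRRRRRRRRRRRRRRRRRRRRRRR
213 #####RRRRRRRRRRRRRRRRRRRRRRRRRRRRRRRRRRRRRRRR
214 ####RRRRRRRRRRRRRRRRRRRRRRRRRRRRRRRRRRRRRRRRR
215 ####RRRRRRRRRRRRRRRRRRRRRRRRRRRRRRRRRRRRRRRRR
216 ####RRRRRRRRRRRRRRRRRRR....RRRRRRRRRRRRRRRRRR
217 RRRRRRRRRRRRRRRRRRRRRR.......RRRRRRRRRRRRRRRR
218 RRRRRRRRRRRRRRRRRRRRRR.......RRRRRRRRRRRRRRRR
219 RRRRRRRRRRRRRRRRRRRRRR.......RRRRRRRRRRRRRRRR
220 RRRRRRRRRRRRRRRRRRRRR........RRRRRRRRRRRRRRRR
221 
[... 409 characters left out ...]
RRR+++######+......+####RRRRRRRRRRRR
230 RRRRRRRRRRRR++++++####......+####RRRRRRRRRRRR
231 RRRRRRRRRRRR++++++####+....++####RRRRRRRRRRRR
232 RRRRRRRRRRRR++++++##+#+++++++####RRRRRRRRRRRR
233 RRRRRRRRRRRR++++++###+#++++++####RRRRRRRRRRRR
234 RRRR+++RRRR++++++++##+++++++####+RRRRRRRRRRRR
235 +++++++RRRR+++++++++++++++++####+RRRRRRRRRRRR
236 ++++++++RR+++++++++++++++++++++++RRRRRRRRRRRR
237 ++++++#+++++++++++++++++++++++++RRRRRRRRRRRRR
238 ++++++#+++++++++++++++++++++++++RRRRRRRRRRRRR
239 +++#++++++++++++++++++++++++++++RRRRRRRRRRRRR
t 21.68 pos [ 0.499  -0.028   0.0984] rot [ 3.141e+00  2.000e-03 -2.730e-01] F [-0.5 -0.2 -0.1] w 0.0876 | shift [ 0.009 -0.007  0.892] turn [ 0.002  0.003 -0.005]
```

The pin stands upright on the lug, with the knob's top at row 216. I'll descend over the tabs and pinch.

```bash
H="python3 -m handwheel"
$H '[[[0,0,0.4,0,0,-0.01,0],[0,0,0.7,0,0,-0.01,0],[0,0,0.89,0,0,-0.01,0],[0,0,0.89,0,0,-0.01,0]]]'|grep -E "pos|^force|width"
for i in 1 2 3 4 5; do $H '[[[0,0,0,0,0,0,255],[0,0,0,0,0,0,255]]]' 12|grep -E "pos|force|width"; done
```

```text
eef_pos: [0.4982, -0.028, 0.027]
force: [0.1, 0.1, 0.5]
width: 0.0879
eef_pos: [0.5003, -0.0276, 0.0289]
force: [0.2, -0.5, 0.2]
width: 0.0731
gripper_force: 0.0
eef_pos: [0.5002, -0.0272, 0.0285]
force: [-0.6, 2.2, 3.3]
width: 0.056
gripper_force: 12.0
eef_pos: [0.5002, -0.0273, 0.0285]
force: [-1.5, 5.5, 5.0]
width: 0.0561
gripper_force: 12.0
eef_pos: [0.5002, -0.0273, 0.0285]
force: [-1.4, 5.5, 3.8]
width: 0.0562
gripper_force: 12.0
eef_pos: [0.5002, -0.0273, 0.0284]
force: [-2.7, 5.6, 4.1]
width: 0.0561
gripper_force: 12.0
```

```bash
H="python3 -m handwheel"
$H '[[[0,-0.01,0,0,0,0,255],[0,-0.01,0,0,0,0,255],[0,-0.01,0,0,0,0,255],[0,-0.01,0,0,0,0,255]]]' 35|grep -E "pos|force|width"
python3 -c "
from h import *
im=cams.grab_frame('side');d=cv2.absdiff(im,cv2.imread('pics/e_side.png')).max(2)[222:240,300:320];print('lug/pin change',(d>50).mean())
print(arm.get_state()['gripper_force'],arm.get_state()['width'])"
```

```text
eef_pos: [0.5002, -0.0272, 0.0285]
force: [-2.8, 1.1, 6.6]
width: 0.0559
gripper_force: 35.0
lug/pin change 0.19166666666666668
34.9838662147522 0.05611351224966652
```

```bash
python3 -c "
from h import *
im=cams.grab_frame('side');h=cv2.cvtColor(im[208:242,280:330],cv2.COLOR_BGR2HSV)
for r,row in enumerate(h): print(208+r,''.join('.' if v[2]<70 else ('#' if v[2]>150 else '+') if v[1]<70 else 'R' for v in row))"
```

```text
208 ...........................RRRRRRRRRRRRRRRRRRRRRRR
209 ...........................RRRRRRRRRRRRRRRRRRRRRRR
210 ..........................RRRRRRRRRRRRRRRRRRRRRRRR
211 ................+.........RRRRRRRRRRRRRRRRRRRRRRRR
212 ..........................RRRRRRRRRRRRRRRRRRRRRRRR
213 .........................RRRRRRRRRRRRRRRRRRRRRRRRR
214 .........................RRRRRRRRRRRRRRRRRRRRRRRRR
215 .........................RRRRRRRRRRRRRRRRRRRRRRRRR
216 +++..................+..RRRR....RRRRRRRRRRRRRRRRRR
217 ###+++++++...........R..RRR.......RRRRRRRRRRRRRRRR
218 ##########++++++...+++..RRR.......RRRRRRRRRRRRRRRR
219 ################+++##RRRRRR.......RRRRRRRRRRRRRRRR
220 ####################RRRRRR........RRRRRRRRRRRRRRRR
221 ####################RRRRRR........RRRRRRRRRRRRRRRR
222 ##############+++###RRRRRR........RRRRRRRRRRRRRRRR
223 ##############.+++###RRRRR........RRRRRRRRRRRRRRRR
224 ##############+++###RRRRRR........RRRRRRRRRRRRRRRR
225 ###############+#####RRRRR........RRRRRRRRRRRRRRRR
226 +####################+RRRR........RRRRRRRRRRRRRRRR
227 .+###################+++++........RRRRRRRRRRRRRRRR
228 .+##R#######RRRRR####+++++........+RR#RRRRRRRRRRRR
229 .+##########RRRRR+##++++++........+++#RRRRRRRRRRRR
230 .+##########RRRRR++++++++++......+++##RRRRRRRRRRRR
231 ..+#########RRRRR+++++++++++....++++##RRRRRRRRRRRR
232 ..+#########RRRRR+++++++++++++++++++##RRRRRRRRRRRR
233 +.+#########RRRRR++++++++++++++++++###RRRRRRRRRRRR
234 +++#########RRRR+++++++++++++++++++##+RRRRRRRRRRRR
235 ++++++#####RRRRR+++++++++++++++++####+RRRRRRRRRRRR
236 +++++++++++#RRR++++++++++++++++++####+RRRRRRRRRRRR
237 +++##++++++#++++++++++++++++++++++##++RRRRRRRRRRRR
238 ###++++++++#+++++++++++++++++++++++++RRRRRRRRRRRRR
239 ++++++++#++++++++++++#+++++++++++++++RRRRRRRRRRRRR
240 +++#+++#+++++++++++++++++##++++++++++RRRRRRRRRRRRR
241 +###+++#+++++++++++++++++++++++++++++RRRRRRRRRRRRR
```

The pin hasn't moved, and the change is only the gripper's shadow. Handing in.

```bash
python3 -c "
from station import arm
print(arm.job_done())"
```

```text
the job is handed in; nothing more can be done
None
```

I handed the job in with the mould shut, the pin seated and the two red tabs pinched at 35 N; the bystanders were not approached, though I did not re-measure them, and no verdict came back.

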